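Set the kitchen counter in order before service

ROBOT

A 6-joint arm with a two-finger parallel gripper is mounted at the origin on the work surface. World frame = base frame: x ahead of the robot, y to its left, z up, the work surface at z = 0. Lengths are in mm, angles in rad, forces in N, time in s.
With the tool pointing down it reaches from about 275 to 825 mm from the base axis. Payload 5.2 kg.
Tool frame: the origin (TCP) lies between the finger pads; the fingertips stand 11 mm ahead of it and the grasp point (between the pads) lies 8 mm behind it; z points along the fingers, x is the direction in which the jaws open and shut, and the axes are right-handed (so a half turn about z gives the same grasp; the last joint's range is limited). The gripper opens to 93 mm and grips with 3 to 60 N. Pads are 15 mm wide; open, the fingers measure 128 mm over their backs; the gripper's body (75 mm by 188 mm) begins 65 mm behind the grasp point.
Start: joints at [-0.203, 0.259, 1.535, -0, 1.348, -0.203], TCP at [550.005, 0.023, 229.653] pointing down, gripper open.
Joint ranges: [-3.14, 3.14], [-0.91, 2.08], [0.19, 2.58], [-1.22, 4.36], [0.22, 2.71], [-3.12, 3.12]. Speed limits (rad/s): [2.57, 2.57, 3.14, 3.14, 3.14, 3.14].

INTERFACE

Orientations are given as [roll, pitch, yaw] about the fixed x, y, z axes, in that order (R = Rz(yaw) Ry(pitch) Rx(roll)).
In Python, from station import status, optics, order, models gives the robot as it stands.
- The arm moves only by the shell command python3 -m pendant 'ROWS' [FORCE]. ROWS is JSON, a list of rows, each an object of numbers: "x", "y", "z": the shift along the tool's x, y, z in cm; "turn": the turn about the tool's z in units of 10 degrees (1.0 is 10 degrees); "jaw": the closure in counts, from 0 (fully open) to 255 (shut). In form: [{"x": .., "y": .., "z": .., "turn": .., "jaw": ..}, ...]. A call has 1 to 20 rows; each row shifts and turns the commanded pose from where the row before left it, along the tool's axes as they then stand; what a row does not reach is not made up. A row lasts 1/8 s, in which the tool goes at most 62.5 mm and 10.7 degrees, less where a joint would pass 70% of its speed; a pose out of reach is approached as far as the arm can. A call with a gripper value outside its range is refused whole. The fingers move at their own pace and stop on an object; FORCE is the grip in N (left out, the last holds). Time passes only in rows, so rows that do not move let the fingers close. It gives the time, the measured TCP pose, the force and the opening at its end, in the units of the state.
- status.observe(): the state, without advancing time (a new reading comes with each control period).
- optics.camera(name): name is "scene" or "side" or "wrist"; returns (picture, depth): 480x640x3 uint8, red, green, blue; 480x640 float32, mm along the optical axis (not along the pixel's ray), 0 where there is no reading.
- optics.camera_info(name): a dict with "K" (3x3 intrinsics, pixels), "k1" (the pictures are not rectified: a ray, as slopes to the right and down, at radius r is drawn at 1 + k1 r^2 times it, then the intrinsics apply), "eye" and "orientation" of the camera in the world. Camera axes: x right, y down, z forward; pixel columns grow to the right and rows downward; lengths in mm; the calibration is good to about 2 mm. A picture is of the moment at which its call begins: read the wrist's pose just before it. camera_info takes no time and is no camera call; for the wrist camera it gives the pose at the moment of the call.
- order.job_done(): hands the job in, once; it reports no verdict.
Trained networks look in the newest picture that a camera, given by its name, has taken for a name from the list of things; names that differ only in an ending like _2 or _b are one class to them, and where a whole thing is asked for, a point or a joint stands for the part that bears it (a point fixed in the world has none). Each returns a list of dicts, best first, with "confidence" (0 to 1); they miss things now and then, are a little off and sometimes report something else, mostly with a low value. They report only what shows in the picture. A call takes as long as a camera call. They do not tell look-alikes from the thing itself.
- models.find_in(camera, query): "centre" ([x, y, z] in mm, in the coordinates of the camera as it stood for that picture, good to about 4 mm: the middle of the surface that is visible of it).
The state is a dict: "time_s": time; "joint_positions": joint angles; "qd": joint speeds; "joint_efforts": joint torques, N m; "eef_pos": TCP position; "tcp_rot": TCP orientation; "wrist_force": force on the tool from outside, world axes, zero at the start; "ft_torque": the same for the moment, N m; "gripper_width": opening from 0.0 (shut) to 1.0 (fully open).
Only numpy, scipy, OpenCV 4.12 (cv2) and the standard library are available. Lean on these libraries where they do the work, as an engineer would, in place of code of your own. Each camera call takes 0.05 s, during which the arm holds its last target. There are 200 camera calls.

TASK

Put the counter in order: stand both round sauce pots upright in the deep white tub, and both square pastry moulds, the way up they are now, in the shallow dark baking tray, each standing on the floor and not on another; and slide the flat lidded tin lengthways, lying flat, under the low wooden-topped shelf until its near end is flush with the shelf's front edge or further in. Leave the spice jar that stands among them where it is.

Things in the scene. Friction and masses are not known exactly. Their poses are not given: they have to be found in the camera images.
- pot_a_center (a point): One open round aluminium sauce pot, 52 mm across, 45 mm high, 3 mm wall, flat bottom, about 0.11 kg, standing mouth up on the counter. Point at its centre, half-way up (22.5 mm above its underside); z up.
- pot_b_center (a point): The other open round aluminium sauce pot, 52 mm across, 45 mm high, 3 mm wall, flat bottom, about 0.11 kg, standing mouth up on the counter. Point at its centre, half-way up (22.5 mm above its underside); z up.
- mould_a_center (a point): One square aluminium pastry mould, a frame open at top and bottom, 50 x 50 mm outside, 4 mm walls, 40 mm high, about 0.10 kg, standing on the counter. Point at its centre, half-way up (20 mm above its underside); x and y square to its sides, z up.
- mould_b_center (a point): The other square aluminium pastry mould, a frame open at top and bottom, 50 x 50 mm outside, 4 mm walls, 40 mm high, about 0.10 kg, standing on the counter. Point at its centre, half-way up (20 mm above its underside); x and y square to its sides, z up.
- tin_center (a point): Flat closed rectangular aluminium tin, lid fast on, 80 mm long (its x) x 50 mm wide (its y) x 30 mm high, about 0.22 kg, lying flat on the counter. Point at its centre, half-way up (15 mm above its underside); z up.
- jar_center (a point): Bystander, to be left alone: small amber glass spice jar with a black cap, 44 mm across, 62 mm high, standing on the counter among the loose things. Point at its centre, half-way up.
- tub: Deep white plastic tub, fixed to the counter, open at the top: 180 mm (its x) x 210 mm (its y) outside, 50 mm high, walls and floor 5 mm thick. Origin at the centre of its underside, on the counter; z up.
- tray: Shallow dark steel baking tray, fixed to the counter: 180 mm (its x) x 210 mm (its y) outside, 16 mm high, walls and floor 4 mm thick, a thin wire grip outside each end. Origin at the centre of its underside, on the counter; z up.
- shelf: Low shelf, fixed: pale wooden plate on steel sides, 200 mm wide (y), 150 deep (x), underside 40 mm and top 48 mm above the counter; closed at sides and back, open at the front (-x, robot side). Space below 184 mm wide, 142 deep, floored by the counter. Origin on the counter, mid-width, 40 mm in from the front edge; x inwards, z up. Fixed jars, to 96 mm above the counter, stand on it from 70 mm behind the origin.
Mind the look-alikes: they are no part of the job. What is shaped like the part that bears pot_a_center but yellow is not meant.

How it is judged:
By the outcome, as a careful person would: the job done as asked, in the order asked, and still so for the second after the job is handed in, with the robot touching nothing.
It also fails if it takes over 122 s, if anything falls off the work surface, if the arm or the gripper's body presses on something with over 40 N, if the wrist force passes 120 N, or if a joint passes its speed limit or range.

## Working session

There is one attempt and no reset: what is moved stays moved. The work goes in short steps, Python scripts to look and compute and a shell command to move; the robot and the scene stay as the last step left them, time stands still between calls to the robot, and variables do not carry over. Pictures are saved under pics/ and viewed, about 12 in all and at most 16, crops included, and the job is handed in when it is done.

```bash
mkdir -p pics; ls; cat > h.py <<'E'
import numpy as np, cv2
from scipy.spatial.transform import Rotation as R
from station import status, optics, order, models
def cam(n):
    i=optics.camera_info(n); p,d=optics.camera(n); return p,d,i
def Rm(i):
    o=np.array(i["orientation"],float)
    return o if o.shape==(3,3) else R.from_euler('xyz',o).as_matrix()
def cloud(d,i):
    K=np.array(i["K"]);k1=i["k1"]
    v,u=np.mgrid[0:480,0:640]
    pts=np.stack([u.ravel(),v.ravel()],1).astype(np.float64)[:,None]
    n=cv2.undistortPoints(pts,K,np.array([k1,0,0,0.]))[:,0]
    P=np.c_[n,np.ones(len(n))]*d.reshape(-1,1)
    W=P@Rm(i).T+np.array(i["eye"]); W[d.ravel()<=0]=np.nan
    return W.reshape(480,640,3)
def c2w(c,i): return Rm(i)@np.array(c)+np.array(i["eye"])
E
python3 - <<'E'
from h import *
print(status.observe())
for n in ["scene","side"]:
    p,d,i=cam(n); print(n,i)
    cv2.imwrite(f"pics/{n}0.png",p[:,:,::-1]); np.savez(f"pics/{n}0.npz",p=p,d=d,W=cloud(d,i))
    for q in ["pot_a_center","mould_a_center","tin_center","jar_center","tub","tray","shelf"]:
        for r in models.find_in(n,q): print(q,round(r["confidence"],2),c2w(r["centre"],i).round(0))
E
```

```text
pics
{'time_s': 0.0, 'joint_positions': array([-2.02772960e-01,  2.59327867e-01,  1.53607156e+00, -2.93111169e-05,
        1.34799270e+00, -2.02795692e-01]), 'qd': array([-0.00023729,  0.00079115,  0.00028864, -0.00259745,  0.0003769 ,
        0.00013844]), 'joint_efforts': array([ 2.41929010e-04, -4.37298238e+01, -2.84004611e+01,  7.19661056e-02,
        4.11791797e-02, -1.14769305e-04]), 'eef_pos': array([5.49476165e+02, 1.35663288e-01, 2.28830460e+02]), 'tcp_rot': array([-3.14125821e+00,  1.76835392e-03,  2.95306371e-05]), 'wrist_force': array([ 0.79456195, -0.26586192, -0.04722964]), 'ft_torque': array([-0.02647138,  0.06067534, -0.05785642]), 'gripper_width': 1.0002970765990642}
scene {'K': array([[496.74774428,   0.        , 318.87904954],
       [  0.        , 496.74774428, 228.78793614],
       [  0.        ,   0.        ,   1.        ]]), 'k1': -0.08973822507041351, 'eye': array([949.56995175, 356.10882256, 860.3944643 ]), 'orientation': array([-2.48500364, -0.00832801,  2.28076036])}
pot_a_center 0.56 [ 381. -396.   27.]
pot_a_center 0.44 [ 321. -168.   10.]
mould_a_center 
[... 358 characters left out ...]
.09297115],
       [  0.        , 561.80406431, 236.02789193],
       [  0.        ,   0.        ,   1.        ]]), 'k1': -0.07930095812077084, 'eye': array([  330.16707946, -1037.63465614,   891.3336746 ]), 'orientation': array([-2.2703461 ,  0.01334553, -0.13870787])}
pot_a_center 0.86 [ 290. -285.   24.]
pot_a_center 0.81 [ 382. -395.   28.]
pot_a_center 0.72 [ 422. -189.   27.]
pot_a_center 0.62 [ 321. -204.   31.]
pot_a_center 0.5 [446.  34.  27.]
mould_a_center 0.72 [391. 282.  22.]
tin_center 0.59 [446.  36.  27.]
jar_center 0.72 [ 415. -315.   43.]
tub 0.72 [648.  16.   8.]
tray 0.72 [643. 212.  49.]
tray 0.55 [ 632. -293.    5.]
shelf 0.98 [638. 207.  50.]
shelf 0.6 [420. -69.  28.]
```

View pics/scene0.png

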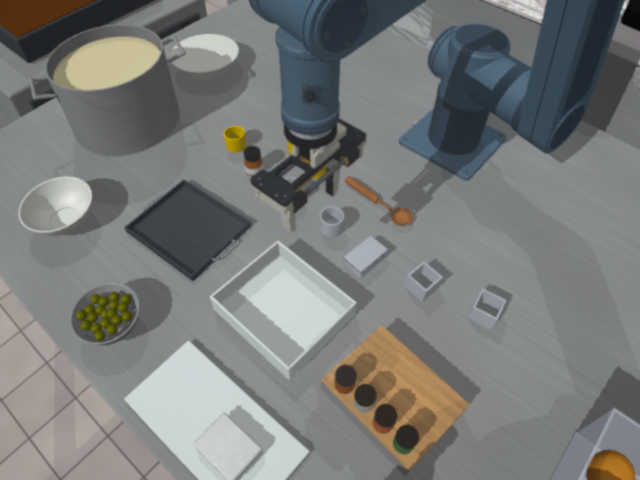

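View pics/side0.png

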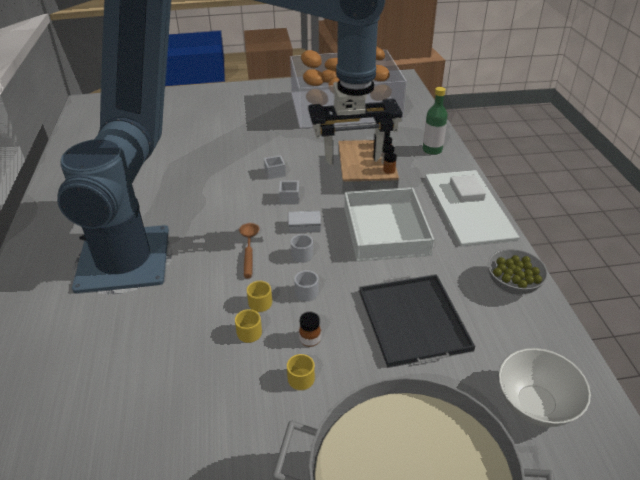

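The pictures show two grey pots (side px 302,249 and 307,287; yellow look-alikes at 259,296, 248,325 and 300,371), the tin (scene 366,255), the moulds (scene 425,280 and 488,307), the jar (side 310,330), the tub, the tray and the shelf. Next I take poses from the depth clouds.

```bash
python3 - <<'E'
from h import *
from scipy import ndimage
D={n:np.load(f"pics/{n}0.npz") for n in["scene","side"]}
for n in D:
    W=D[n]["W"]; p=D[n]["p"]
    t=(W[...,0]>350)&(W[...,0]<560)&(abs(W[...,1])<400)
    g=t&(abs(W[...,2])<6); print(n,"floor z",np.nanmedian(W[g][:,2]))
    m=(W[...,2]>12)&(W[...,2]<75)&(W[...,0]>250)&(W[...,0]<540)&(W[...,1]>-450)&(W[...,1]<420)
    l,k=ndimage.label(m)
    for j in range(1,k+1):
        P=W[l==j]
        if len(P)<80: continue
        z=np.percentile(P[:,2],97); T=P[P[:,2]>z-5]
        r=cv2.minAreaRect(T[:,:2].astype(np.float32))
        print(len(P),"top",z.round(0),"rect",np.round(r[0],1),np.round(r[1],1),round(r[2],1),"px",np.round(np.argwhere(l==j).mean(0)[::-1]),"col",np.median(p[l==j],0))
    for nm,lo,hi,b in [("tub",44,56,(520,790,-120,150)),("tray",9,22,(500,790,-430,-160)),("shelf",44,53,(520,800,140,420))]:
        m=(W[...,2]>lo)&(W[...,2]<hi)&(W[...,0]>b[0])&(W[...,0]<b[1])&(W[...,1]>b[2])&(W[...,1]<b[3])
        l,k=ndimage.label(m,np.ones((3,3)))
        s=ndimage.sum(m,l,range(1,k+1)); 
        for j in np.argsort(-s)[:3]:
            T=W[l==j+1]; r=cv2.minAreaRect(T[:,:2].astype(np.float32)); print(nm,int(s[j]),np.round(r[0],1),np.round(r[1],1),round(r[2],1),T[:,2].mean().round(1))
E
```

```text
scene floor z 0.45706092135134213
424 top 46.0 rect [ 379.6 -399.9] [51.5 51.4] 84.3 px [235. 137.] col [152.  130.5   0. ]
435 top 64.0 rect [ 409.6 -302.5] [38.2 39.1] 4.5 px [253. 159.] col [76. 58. 41.]
270 top 22.0 rect [298.2 -66.5] [93.  17.1] 84.7 px [361. 188.] col [143.  97.  62.]
80 top 17.0 rect [298.6  23.4] [67.  39.7] 62.4 px [391. 209.] col [112.  89.  71.]
501 top 46.0 rect [424.  -52.5] [52.8 51.2] 34.5 px [331. 220.] col [137. 141. 147.]
977 top 33.0 rect [443.8  56.2] [51.4 81. ] 85.2 px [365. 255.] col [169. 174. 181.]
645 top 42.0 rect [417.8 181.3] [51.8 53.5] 81.5 px [423. 279.] col [141. 145. 151.]
593 top 42.0 rect [389.2 309.8] [53.7 49.8] 8.3 px [488. 307.] col [142. 146. 152.]
tub 1312 [641.6   9.6] [212.8 181.3] 87.8 49.1
tray 1117 [ 629.5 -287.4] [183.4 232.1] 3.7 14.7
tray 1 [ 575.1 -329.4] [0. 0.] 0.0 9.1
tray 1 [ 575.1 -315.5] [0. 0.] 0.0 9.4
shelf 8346 [647.7 271.3] [201.1 152.4] 83.3 48.3
side floor z -0.12841787011302586
340 top 41.0 rect [392.6 305.2] [49.5 56.9] 6.7 px [274. 165.] col [101. 103. 105.]
359 top 41.0 rect [421.6 178.1] [59.4 48. ] 
[... 330 characters left out ...]
.2 49.6] 84.3 px [306. 284.] col [ 99. 101. 102.]
554 top 47.0 rect [ 318.4 -192.9] [51.  53.6] 9.9 px [259. 294.] col [125.  108.   44.5]
594 top 47.0 rect [ 290.4 -274.1] [51.  51.5] 60.8 px [248. 324.] col [127. 110.  45.]
620 top 65.0 rect [ 412.1 -305.9] [41.  37.3] 82.9 px [310. 327.] col [53.  39.5 25. ]
643 top 46.0 rect [ 381.8 -401.8] [51.8 51. ] 32.4 px [301. 370.] col [118. 102.  42.]
tub 637 [643.7   7.4] [218.8 179.2] 87.7 47.9
tray 1204 [ 632.9 -288.2] [184.7 235.5] 4.0 14.4
tray 1 [ 704.8 -196.1] [0. 0.] 0.0 9.4
tray 1 [ 636.5 -202.4] [0. 0.] 0.0 10.7
shelf 1477 [649.6 268.7] [209.9 147.7] 83.8 47.4
shelf 1 [717.4 216. ] [0. 0.] 0.0 45.6
shelf 1 [683.8 158.7] [0. 0.] 0.0 44.9
```

```bash
python3 -m pendant '[{"x":-3.1,"y":1.4,"z":2.5,"jaw":0},{"x":-3.1,"y":1.3,"z":2.5,"jaw":0},{"x":-3.1,"y":1.4,"z":2.5,"jaw":0},{"x":-3.2,"y":1.3,"z":2.5,"jaw":0},{"jaw":0},{"jaw":0}]' 20
```

```text
schema error: expected keys x, y, z, turn, jaw
```

```bash
python3 -m pendant '[{"x":-3.1,"y":1.4,"z":2.5,"turn":0,"jaw":0},{"x":-3.1,"y":1.3,"z":2.5,"turn":0,"jaw":0},{"x":-3.1,"y":1.4,"z":2.5,"turn":0,"jaw":0},{"x":-3.2,"y":1.3,"z":2.5,"turn":0,"jaw":0},{"x":0,"y":0,"z":0,"turn":0,"jaw":0},{"x":0,"y":0,"z":0,"turn":0,"jaw":0}]' 20
```

```text
time_s: 1.55
eef_pos: [426.3, -54.4, 130.5]
tcp_rot: [3.141, -0.002, -0.001]
wrist_force: [0.3, 0.5, -0.3]
gripper_width: 1.0
```

```bash
python3 -m pendant '[{"x":0,"y":0,"z":3.5,"turn":0,"jaw":0},{"x":0,"y":0,"z":3.5,"turn":0,"jaw":0},{"x":0,"y":0,"z":3.4,"turn":0,"jaw":0},{"x":0,"y":0,"z":0,"turn":0,"jaw":0},{"x":0,"y":0,"z":0,"turn":0,"jaw":160},{"x":0,"y":0,"z":0,"turn":0,"jaw":200},{"x":0,"y":0,"z":0,"turn":0,"jaw":200},{"x":0,"y":0,"z":0,"turn":0,"jaw":200},{"x":0,"y":0,"z":0,"turn":0,"jaw":200},{"x":0,"y":0,"z":0,"turn":0,"jaw":200},{"x":0,"y":0,"z":-3,"turn":0,"jaw":200},{"x":0,"y":0,"z":-3,"turn":0,"jaw":200},{"x":0,"y":0,"z":-3,"turn":0,"jaw":200},{"x":0,"y":0,"z":0,"turn":0,"jaw":200}]' 20
```

```text
time_s: 3.3
eef_pos: [426.4, -54.5, 117.1]
tcp_rot: [3.14, -0.004, -0.0]
wrist_force: [-0.2, -0.5, -3.1]
gripper_width: 0.541
```

```bash
python3 -m pendant '[{"x":4.3,"y":-0.3,"z":0,"turn":0,"jaw":200},{"x":4.3,"y":-0.3,"z":0,"turn":0,"jaw":200},{"x":4.3,"y":-0.3,"z":0,"turn":0,"jaw":200},{"x":4.3,"y":-0.2,"z":0,"turn":0,"jaw":200},{"x":4.3,"y":-0.2,"z":0,"turn":0,"jaw":200},{"x":0,"y":0,"z":0,"turn":0,"jaw":200},{"x":0,"y":0,"z":2.8,"turn":0,"jaw":200},{"x":0,"y":0,"z":2.8,"turn":0,"jaw":200},{"x":0,"y":0,"z":1.8,"turn":0,"jaw":200},{"x":0,"y":0,"z":0,"turn":0,"jaw":200},{"x":0,"y":0,"z":0,"turn":0,"jaw":200}]'
```

```text
time_s: 4.68
eef_pos: [640.4, -41.2, 42.3]
tcp_rot: [3.141, -0.001, -0.0]
wrist_force: [-0.1, -0.6, -0.7]
gripper_width: 0.539
```

```bash
python3 - <<'E'
from h import *
p,d,i=cam("scene"); cv2.imwrite("pics/s1.png",cv2.resize(p[160:400,160:480],(640,480))[:,:,::-1])
p,d,i=cam("side"); cv2.imwrite("pics/s2.png",cv2.resize(p[160:400,160:480],(640,480))[:,:,::-1])
E
```

```text
(no output)
```

View pics/s1.png

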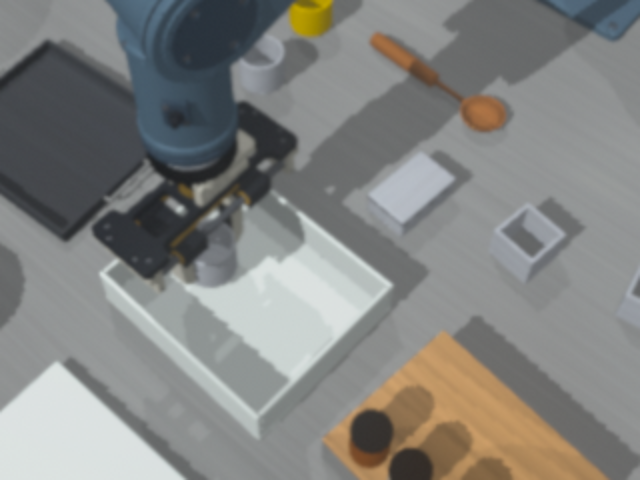

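The pot (crop 212,262) is held inside the tub's right-hand half, clear of the walls. I lower it and release.

```bash
python3 -m pendant '[{"x":0,"y":0,"z":1.0,"turn":0,"jaw":200},{"x":0,"y":0,"z":0.1,"turn":0,"jaw":200},{"x":0,"y":0,"z":0,"turn":0,"jaw":200},{"x":0,"y":0,"z":0,"turn":0,"jaw":0},{"x":0,"y":0,"z":0,"turn":0,"jaw":0},{"x":0,"y":0,"z":0,"turn":0,"jaw":0},{"x":0,"y":0,"z":0,"turn":0,"jaw":0},{"x":0,"y":0,"z":-3,"turn":0,"jaw":0},{"x":0,"y":0,"z":-4,"turn":0,"jaw":0},{"x":0,"y":0,"z":-3,"turn":0,"jaw":0},{"x":-4.4,"y":2.7,"z":0,"turn":0,"jaw":0},{"x":-4.4,"y":2.7,"z":0,"turn":0,"jaw":0},{"x":-4.4,"y":2.7,"z":0,"turn":0,"jaw":0},{"x":-4.4,"y":2.7,"z":0,"turn":0,"jaw":0},{"x":-4.4,"y":2.7,"z":0,"turn":0,"jaw":0},{"x":0,"y":0,"z":0,"turn":0,"jaw":0},{"x":0,"y":0,"z":0,"turn":0,"jaw":0}]'
```

```text
time_s: 6.9
eef_pos: [420.6, -176.2, 131.0]
tcp_rot: [3.141, -0.001, -0.001]
wrist_force: [0.3, -0.0, 0.1]
gripper_width: 1.0
```

```bash
python3 -m pendant '[{"x":0,"y":0,"z":3.5,"turn":0,"jaw":0},{"x":0,"y":0,"z":3.5,"turn":0,"jaw":0},{"x":0,"y":0,"z":3.5,"turn":0,"jaw":0},{"x":0,"y":0,"z":0,"turn":0,"jaw":0},{"x":0,"y":0,"z":0,"turn":0,"jaw":160},{"x":0,"y":0,"z":0,"turn":0,"jaw":200},{"x":0,"y":0,"z":0,"turn":0,"jaw":200},{"x":0,"y":0,"z":0,"turn":0,"jaw":200},{"x":0,"y":0,"z":0,"turn":0,"jaw":200},{"x":0,"y":0,"z":0,"turn":0,"jaw":200},{"x":0,"y":0,"z":-3,"turn":0,"jaw":200},{"x":0,"y":0,"z":-3,"turn":0,"jaw":200},{"x":0,"y":0,"z":-3,"turn":0,"jaw":200},{"x":0,"y":0,"z":0,"turn":0,"jaw":200}]'; python3 -m pendant '[{"x":3.7,"y":-3.9,"z":0,"turn":0,"jaw":200},{"x":3.7,"y":-3.9,"z":0,"turn":0,"jaw":200},{"x":3.7,"y":-3.9,"z":0,"turn":0,"jaw":200},{"x":3.7,"y":-3.9,"z":0,"turn":0,"jaw":200},{"x":3.7,"y":-3.9,"z":0,"turn":0,"jaw":200},{"x":3.7,"y":-4.0,"z":0,"turn":0,"jaw":200},{"x":0,"y":0,"z":0,"turn":0,"jaw":200},{"x":0,"y":0,"z":0,"turn":0,"jaw":200}]'
```

```text
time_s: 8.65
eef_pos: [421.2, -176.9, 117.2]
tcp_rot: [3.139, -0.004, -0.0]
wrist_force: [-0.3, -0.2, -1.6]
gripper_width: 0.55
time_s: 9.65
eef_pos: [640.5, 59.0, 113.4]
tcp_rot: [3.141, 0.004, 0.001]
wrist_force: [-0.5, 0.3, -1.8]
gripper_width: 0.55
```

```bash
python3 -m pendant '[{"x":0,"y":0,"z":2.8,"turn":0,"jaw":200},{"x":0,"y":0,"z":2.8,"turn":0,"jaw":200},{"x":0,"y":0,"z":1.8,"turn":0,"jaw":200},{"x":0,"y":0,"z":0.8,"turn":0,"jaw":200},{"x":0,"y":0,"z":0.2,"turn":0,"jaw":200},{"x":0,"y":0,"z":0,"turn":0,"jaw":200},{"x":0,"y":0,"z":0,"turn":0,"jaw":0},{"x":0,"y":0,"z":0,"turn":0,"jaw":0},{"x":0,"y":0,"z":0,"turn":0,"jaw":0},{"x":0,"y":0,"z":0,"turn":0,"jaw":0},{"x":0,"y":0,"z":-3,"turn":0,"jaw":0},{"x":0,"y":0,"z":-4,"turn":0,"jaw":0},{"x":0,"y":0,"z":-3,"turn":0,"jaw":0},{"x":-4.4,"y":-2.4,"z":0,"turn":0,"jaw":0},{"x":-4.4,"y":-2.4,"z":0,"turn":0,"jaw":0},{"x":-4.4,"y":-2.4,"z":0,"turn":0,"jaw":0},{"x":-4.4,"y":-2.4,"z":0,"turn":0,"jaw":0},{"x":-4.4,"y":-2.5,"z":0,"turn":0.75,"jaw":0},{"x":0,"y":0,"z":0,"turn":0,"jaw":0},{"x":0,"y":0,"z":0,"turn":0,"jaw":0}]'; python3 - <<'E'
from h import *
s=status.observe(); print(s["eef_pos"],s["tcp_rot"])
p,d,i=cam("scene"); a=p[160:400,160:480]
p,d,i=cam("wrist"); cv2.imwrite("pics/s3.png",np.hstack([cv2.resize(a,(400,300)),cv2.resize(p,(400,300))])[:,:,::-1])
np.savez("pics/w3.npz",p=p,d=d,W=cloud(d,i))
E
```

```text
time_s: 12.15
eef_pos: [423.0, 180.0, 132.2]
tcp_rot: [-3.141, -0.002, -0.129]
wrist_force: [-0.5, -0.4, 0.1]
gripper_width: 0.995
[423.00756506 180.04874449 132.16436386] [-3.14133255e+00 -1.94317954e-03 -1.29134648e-01]
```

View pics/s3.png

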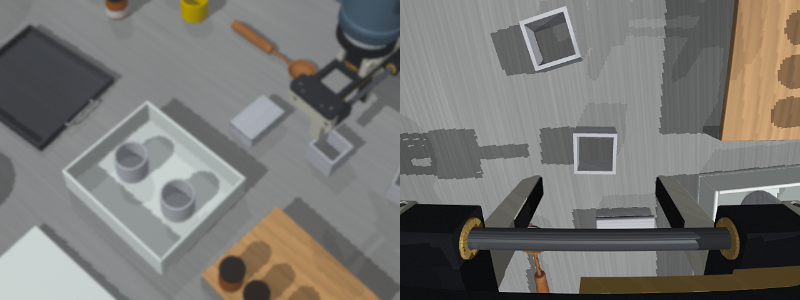

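Both pots stand upright in the tub, apart from each other. The wrist view shows mould A square to the jaws (px 595,153) and mould B turned about 15° from it. I grasp mould A.

```bash
python3 -m pendant '[{"x":0,"y":0,"z":3.7,"turn":0,"jaw":0},{"x":0,"y":0,"z":3.7,"turn":0,"jaw":0},{"x":0,"y":0,"z":3.6,"turn":0,"jaw":0},{"x":0,"y":0,"z":0,"turn":0,"jaw":0},{"x":0,"y":0,"z":0,"turn":0,"jaw":160},{"x":0,"y":0,"z":0,"turn":0,"jaw":200},{"x":0,"y":0,"z":0,"turn":0,"jaw":200},{"x":0,"y":0,"z":0,"turn":0,"jaw":200},{"x":0,"y":0,"z":0,"turn":0,"jaw":200},{"x":0,"y":0,"z":0,"turn":0,"jaw":200},{"x":0,"y":0,"z":-3,"turn":0,"jaw":200},{"x":0,"y":0,"z":-3,"turn":0,"jaw":200},{"x":0,"y":0,"z":-3,"turn":0,"jaw":200},{"x":0,"y":0,"z":0,"turn":-0.75,"jaw":200},{"x":0,"y":0,"z":0,"turn":0,"jaw":200}]'; python3 -m pendant '[{"x":1.8,"y":4.3,"z":0,"turn":0,"jaw":200},{"x":1.8,"y":4.3,"z":0,"turn":0,"jaw":200},{"x":1.8,"y":4.3,"z":0,"turn":0,"jaw":200},{"x":1.8,"y":4.3,"z":0,"turn":0,"jaw":200},{"x":1.8,"y":4.3,"z":0,"turn":0,"jaw":200},{"x":1.8,"y":4.3,"z":0,"turn":0,"jaw":200},{"x":1.8,"y":4.3,"z":0,"turn":0,"jaw":200},{"x":1.8,"y":4.3,"z":0,"turn":0,"jaw":200},{"x":1.8,"y":4.3,"z":0,"turn":0,"jaw":200},{"x":1.7,"y":4.3,"z":0,"turn":0,"jaw":200},{"x":1.7,"y":4.3,"z":0,"turn":0,"jaw":200},{"x":1.7,"y":4.1,"z":0,"turn":0,"jaw":200},{"x":0,"y":0,"z":0,"turn":0,"jaw":200},{"x":0,"y":0,"z":0,"turn":0,"jaw":200}]'
```

```text
time_s: 14.12
eef_pos: [422.0, 180.0, 111.7]
tcp_rot: [-3.142, -0.0, -0.001]
wrist_force: [0.3, -0.1, -1.9]
gripper_width: 0.54
time_s: 15.88
eef_pos: [634.2, -333.1, 110.1]
tcp_rot: [-3.139, 0.002, -0.002]
wrist_force: [-0.6, -0.7, -0.1]
gripper_width: 0.537
```

```bash
python3 -m pendant '[{"x":0,"y":0,"z":2.8,"turn":0,"jaw":200},{"x":0,"y":0,"z":2.8,"turn":0,"jaw":200},{"x":0,"y":0,"z":2.2,"turn":0,"jaw":200},{"x":0,"y":0,"z":0.6,"turn":0,"jaw":200},{"x":0,"y":0,"z":0.1,"turn":0,"jaw":200},{"x":0,"y":0,"z":0,"turn":0,"jaw":200},{"x":0,"y":0,"z":0,"turn":0,"jaw":0},{"x":0,"y":0,"z":0,"turn":0,"jaw":0},{"x":0,"y":0,"z":0,"turn":0,"jaw":0},{"x":0,"y":0,"z":0,"turn":0,"jaw":0},{"x":0,"y":0,"z":-3,"turn":0,"jaw":0},{"x":0,"y":0,"z":-4,"turn":0,"jaw":0},{"x":0,"y":0,"z":-3,"turn":0,"jaw":0},{"x":0,"y":0,"z":0,"turn":0,"jaw":0}]'; python3 - <<'E'
from h import *
from scipy import ndimage
W=np.load("pics/w3.npz")["W"]
m=(W[...,2]>33)&(W[...,2]<46)&(W[...,1]>120)&(W[...,1]<370)&(W[...,0]<500)&(W[...,0]>330)
l,k=ndimage.label(m,np.ones((3,3)))
for j in range(1,k+1):
    T=W[l==j]
    if len(T)>100: print(len(T),cv2.minAreaRect(T[:,:2].astype(np.float32)),T[:,2].mean())
p,d,i=cam("scene"); cv2.imwrite("pics/s4.png",cv2.resize(p[140:300,80:280],(800,640))[:600,:,::-1])
E
```

```text
time_s: 17.62
eef_pos: [636.6, -335.1, 130.1]
tcp_rot: [3.138, -0.005, 0.0]
wrist_force: [0.7, -0.0, -0.2]
gripper_width: 1.001
2517 ((390.6697082519531, 309.38446044921875), (50.695030212402344, 50.860965728759766), 8.536138534545898) 40.09106599603766
1793 ((419.34222412109375, 180.65040588378906), (50.87517166137695, 50.2767219543457), 81.59400939941406) 39.79616576691355
```

```bash
python3 -m pendant '[{"x":-1.74,"y":-4.58,"z":0,"turn":0,"jaw":0},{"x":-1.74,"y":-4.58,"z":0,"turn":0,"jaw":0},{"x":-1.74,"y":-4.58,"z":0,"turn":0,"jaw":0},{"x":-1.74,"y":-4.58,"z":0,"turn":0,"jaw":0},{"x":-1.74,"y":-4.58,"z":0,"turn":0,"jaw":0},{"x":-1.74,"y":-4.58,"z":0,"turn":0,"jaw":0},{"x":-1.74,"y":-4.58,"z":0,"turn":0,"jaw":0},{"x":-1.74,"y":-4.58,"z":0,"turn":0,"jaw":0},{"x":-1.74,"y":-4.58,"z":0,"turn":0,"jaw":0},{"x":-1.74,"y":-4.58,"z":0,"turn":0,"jaw":0},{"x":-1.74,"y":-4.58,"z":0,"turn":0,"jaw":0},{"x":-1.74,"y":-4.58,"z":0,"turn":0,"jaw":0},{"x":-1.74,"y":-4.58,"z":0,"turn":0,"jaw":0},{"x":-1.74,"y":-4.58,"z":0,"turn":0,"jaw":0},{"x":0,"y":0,"z":0,"turn":-0.8,"jaw":0},{"x":0,"y":0,"z":0,"turn":0,"jaw":0},{"x":0,"y":0,"z":0,"turn":0,"jaw":0}]'
```

```text
time_s: 19.8
eef_pos: [391.0, 306.6, 125.7]
tcp_rot: [3.141, 0.002, 0.136]
wrist_force: [-0.1, -0.3, 1.0]
gripper_width: 0.995
```

View pics/s4.png

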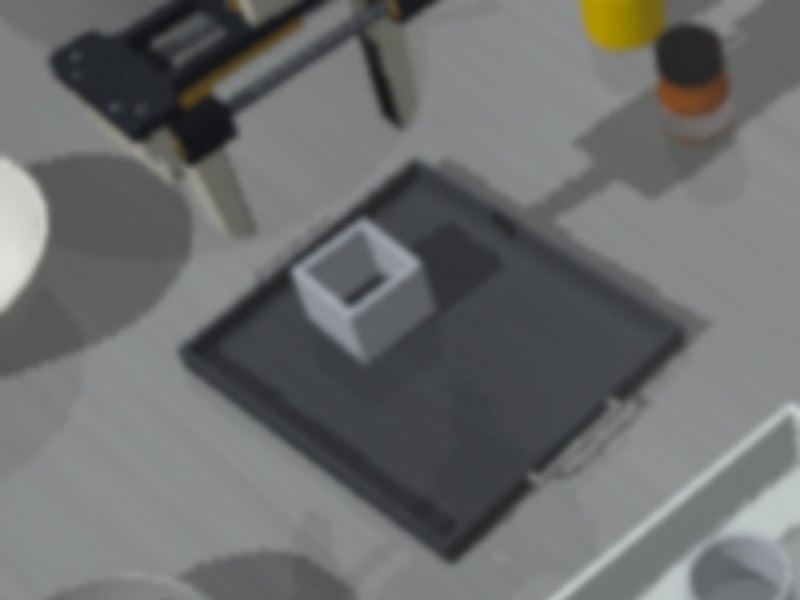

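Mould A stands upright on the tray floor (crop 365,290). Mould B is next.

```bash
python3 -m pendant '[{"x":0,"y":0,"z":3.6,"turn":0,"jaw":0},{"x":0,"y":0,"z":3.5,"turn":0,"jaw":0},{"x":0,"y":0,"z":3.5,"turn":0,"jaw":0},{"x":0,"y":0,"z":0,"turn":0,"jaw":0},{"x":0,"y":0,"z":0,"turn":0,"jaw":160},{"x":0,"y":0,"z":0,"turn":0,"jaw":200},{"x":0,"y":0,"z":0,"turn":0,"jaw":200},{"x":0,"y":0,"z":0,"turn":0,"jaw":200},{"x":0,"y":0,"z":0,"turn":0,"jaw":200},{"x":0,"y":0,"z":0,"turn":0,"jaw":200},{"x":0,"y":0,"z":-3,"turn":0,"jaw":200},{"x":0,"y":0,"z":-3,"turn":0,"jaw":200},{"x":0,"y":0,"z":-3,"turn":0,"jaw":200},{"x":0,"y":0,"z":0,"turn":0.8,"jaw":200},{"x":0,"y":0,"z":0,"turn":0,"jaw":200}]'; python3 -m pendant '[{"x":2,"y":4.56,"z":0,"turn":0,"jaw":200},{"x":2,"y":4.56,"z":0,"turn":0,"jaw":200},{"x":2,"y":4.56,"z":0,"turn":0,"jaw":200},{"x":2,"y":4.56,"z":0,"turn":0,"jaw":200},{"x":2,"y":4.56,"z":0,"turn":0,"jaw":200},{"x":2,"y":4.56,"z":0,"turn":0,"jaw":200},{"x":2,"y":4.56,"z":0,"turn":0,"jaw":200},{"x":2,"y":4.56,"z":0,"turn":0,"jaw":200},{"x":2,"y":4.56,"z":0,"turn":0,"jaw":200},{"x":2,"y":4.56,"z":0,"turn":0,"jaw":200},{"x":2,"y":4.56,"z":0,"turn":0,"jaw":200},{"x":1.8,"y":4.56,"z":0,"turn":0,"jaw":200},{"x":0,"y":0,"z":0,"turn":0,"jaw":200},{"x":0,"y":0,"z":0,"turn":0,"jaw":200}]'
```

```text
time_s: 21.68
eef_pos: [391.3, 307.2, 110.7]
tcp_rot: [-3.142, -0.0, 0.001]
wrist_force: [-0.4, 1.1, -1.8]
gripper_width: 0.537
time_s: 23.42
eef_pos: [628.4, -239.3, 109.1]
tcp_rot: [-3.14, 0.003, 0.001]
wrist_force: [0.4, -0.8, -1.1]
gripper_width: 0.535
```

```bash
python3 -m pendant '[{"x":0,"y":0,"z":2.8,"turn":0,"jaw":200},{"x":0,"y":0,"z":2.8,"turn":0,"jaw":200},{"x":0,"y":0,"z":2.2,"turn":0,"jaw":200},{"x":0,"y":0,"z":0.6,"turn":0,"jaw":200},{"x":0,"y":0,"z":0.1,"turn":0,"jaw":200},{"x":0,"y":0,"z":0,"turn":0,"jaw":200},{"x":0,"y":0,"z":0,"turn":0,"jaw":0},{"x":0,"y":0,"z":0,"turn":0,"jaw":0},{"x":0,"y":0,"z":0,"turn":0,"jaw":0},{"x":0,"y":0,"z":0,"turn":0,"jaw":0},{"x":0,"y":0,"z":-3,"turn":0,"jaw":0},{"x":0,"y":0,"z":-4,"turn":0,"jaw":0},{"x":0,"y":0,"z":-3,"turn":0,"jaw":0},{"x":-2.61,"y":-4.21,"z":0,"turn":0,"jaw":0},{"x":-2.61,"y":-4.21,"z":0,"turn":0,"jaw":0},{"x":-2.61,"y":-4.21,"z":0,"turn":0,"jaw":0},{"x":-2.61,"y":-4.21,"z":0,"turn":0,"jaw":0},{"x":-2.61,"y":-4.21,"z":0,"turn":0,"jaw":0},{"x":-2.61,"y":-4.21,"z":0,"turn":0,"jaw":0},{"x":-2.61,"y":-4.21,"z":0,"turn":0,"jaw":0}]'; python3 -m pendant '[{"x":0,"y":0,"z":0,"turn":-1,"jaw":0},{"x":0,"y":0,"z":0,"turn":-1,"jaw":0},{"x":0,"y":0,"z":0,"turn":-1,"jaw":0},{"x":0,"y":0,"z":0,"turn":-1,"jaw":0},{"x":0,"y":0,"z":0,"turn":-1,"jaw":0},{"x":0,"y":0,"z":0,"turn":-1,"jaw":0},{"x":0,"y":0,"z":0,"turn":-1,"jaw":0},{"x":0,"y":0,"z":0,"turn":-1,"jaw":0},{"x":0,"y":0,"z":0,"turn":-0.4,"jaw":0},{"x":0,"y":0,"z":0,"turn":0,"jaw":0},{"x":0,"y":0,"z":0,"turn":0,"jaw":0}]'
python3 - <<'E'
from h import *
from scipy import ndimage
p,d,i=cam("wrist"); W=cloud(d,i); o=p.copy()
m=(W[...,2]>25)&(W[...,2]<35)&(W[...,1]>0)&(W[...,1]<120)&(W[...,0]<520)&(W[...,0]>370)
l,k=ndimage.label(m)
for j in range(1,k+1):
    T=W[l==j]
    if len(T)>100: print(len(T),cv2.minAreaRect(T[:,:2].astype(np.float32)),T[:,2].mean())
p,d,i=cam("scene"); cv2.imwrite("pics/s5.png",np.hstack([cv2.resize(o,(400,300)),cv2.resize(p[140:380,80:400],(400,300))])[:,:,::-1])
E
```

```text
time_s: 25.92
eef_pos: [445.8, 55.9, 125.9]
tcp_rot: [-3.141, -0.001, -0.0]
wrist_force: [0.6, 0.3, 0.2]
gripper_width: 1.005
time_s: 27.3
eef_pos: [446.7, 54.7, 125.7]
tcp_rot: [3.141, -0.0, 1.465]
wrist_force: [-0.9, -0.0, 0.5]
gripper_width: 1.001
6971 ((444.2916259765625, 55.800819396972656), (50.205326080322266, 79.95169067382812), 84.47960662841797) 30.796442917873943
```

View pics/s5.png

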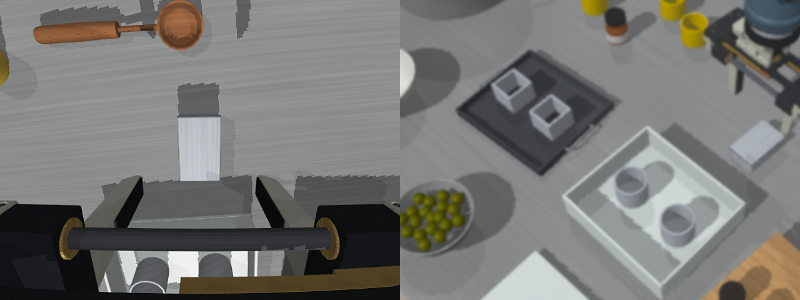

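Both moulds stand on the tray floor. The tin (left half, px 200,150) is centred between the fingers and aligned with them. I compute the shelf's front edge more precisely, then grasp the tin towards its rear.

```bash
python3 -m pendant '[{"x":0.1,"y":-2.05,"z":3.7,"turn":0,"jaw":0},{"x":0,"y":0,"z":3.7,"turn":0,"jaw":0},{"x":0,"y":0,"z":3.0,"turn":0,"jaw":0},{"x":0,"y":0,"z":0.7,"turn":0,"jaw":0},{"x":0,"y":0,"z":0,"turn":0,"jaw":0},{"x":0,"y":0,"z":0,"turn":0,"jaw":160},{"x":0,"y":0,"z":0,"turn":0,"jaw":200},{"x":0,"y":0,"z":0,"turn":0,"jaw":200},{"x":0,"y":0,"z":0,"turn":0,"jaw":200},{"x":0,"y":0,"z":0,"turn":0,"jaw":200},{"x":0,"y":0,"z":0,"turn":0,"jaw":200},{"x":0,"y":0,"z":-2,"turn":0,"jaw":200},{"x":0,"y":0,"z":-2,"turn":0,"jaw":200},{"x":0,"y":0,"z":0,"turn":0,"jaw":200},{"x":0,"y":0,"z":0,"turn":0,"jaw":200}]' 40
python3 - <<'E'
from h import *
for n in ["scene","side"]:
    p,d,i=cam(n); W=cloud(d,i)
    m=(W[...,2]>42)&(W[...,2]<54)&(W[...,0]>540)&(W[...,0]<760)&(W[...,1]>140)&(W[...,1]<400)
    P=W[m][:,:2]; v=np.arange(640)[None]; 
    best=None
    yy=P[:,1]; # front edge: min x per y-bin
    b=[(y,np.sort(P[(yy>y-3)&(yy<y+3),0])[:1].mean()) for y in range(200,360,6) if ((yy>y-3)&(yy<y+3)).sum()>5]
    b=np.array(b); c=np.polyfit(b[:,0],b[:,1],1); r=b[:,1]-np.polyval(c,b[:,0]); k=abs(r)<3; c=np.polyfit(b[k,0],b[k,1],1)
    print(n,len(P),"front x at y=278.5",np.polyval(c,278.5),"yaw",-np.degrees(np.arctan(c[0])),k.sum(),len(b))
E
```

```text
time_s: 29.28
eef_pos: [425.8, 57.9, 53.9]
tcp_rot: [-3.14, -0.0, 1.466]
wrist_force: [-0.2, 0.4, -2.4]
gripper_width: 0.536
scene 8415 front x at y=278.5 573.2020098138412 yaw -6.488406127945973 27 27
side 1723 front x at y=278.5 578.0867922829517 yaw -6.6727597711079305 26 27
```

```bash
python3 -m pendant '[{"x":4.72,"y":0.91,"z":0,"turn":0,"jaw":200},{"x":4.72,"y":0.91,"z":0,"turn":0,"jaw":200},{"x":4.72,"y":0.91,"z":0,"turn":0,"jaw":200},{"x":4.72,"y":0.91,"z":0,"turn":0,"jaw":200},{"x":4.72,"y":0.91,"z":0,"turn":0.06,"jaw":200},{"x":0,"y":0,"z":0,"turn":0,"jaw":200},{"x":0,"y":0,"z":2,"turn":0,"jaw":200},{"x":0,"y":0,"z":1.6,"turn":0,"jaw":200},{"x":0,"y":0,"z":0.3,"turn":0,"jaw":200},{"x":0,"y":0,"z":0,"turn":0,"jaw":200},{"x":0,"y":0,"z":0,"turn":0,"jaw":200}]'
python3 - <<'E'
from h import *
p,d,i=cam("scene"); a=p[180:480,260:560]
p,d,i=cam("side"); cv2.imwrite("pics/s6.png",np.hstack([cv2.resize(a,(400,400)),cv2.resize(p[90:290,220:420],(400,400))])[:,:,::-1])
E
```

```text
time_s: 30.75
eef_pos: [496.5, 287.5, 15.7]
tcp_rot: [3.141, -0.0, 1.455]
wrist_force: [0.0, -0.4, -2.5]
gripper_width: 0.535
```

View pics/s6.png

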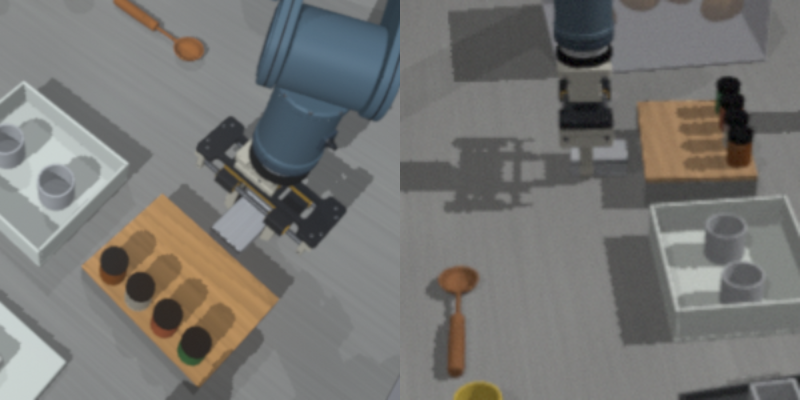

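The tin is held in front of the shelf, aligned, mid-width and about 20 mm short of the edge (left crop 240,225). I slide it in 55 mm while gripped, release, back off and close the fingers behind it.

```bash
python3 -m pendant '[{"x":0,"y":1.5,"z":0,"turn":0,"jaw":200},{"x":0,"y":1.5,"z":0,"turn":0,"jaw":200},{"x":0,"y":1.5,"z":0,"turn":0,"jaw":200},{"x":0,"y":1.0,"z":0,"turn":0,"jaw":200},{"x":0,"y":0,"z":0,"turn":0,"jaw":200},{"x":0,"y":0,"z":0,"turn":0,"jaw":200}]' && python3 -m pendant '[{"x":0,"y":0,"z":0.1,"turn":0,"jaw":200},{"x":0,"y":0,"z":0,"turn":0,"jaw":0},{"x":0,"y":0,"z":0,"turn":0,"jaw":0},{"x":0,"y":0,"z":0,"turn":0,"jaw":0},{"x":0,"y":0,"z":0,"turn":0,"jaw":0},{"x":0,"y":0,"z":-3,"turn":0,"jaw":0},{"x":0,"y":0,"z":-3,"turn":0,"jaw":0},{"x":0,"y":-3,"z":0,"turn":0,"jaw":255},{"x":0,"y":-3,"z":0,"turn":0,"jaw":255},{"x":0,"y":0,"z":0,"turn":0,"jaw":255},{"x":0,"y":0,"z":0,"turn":0,"jaw":255},{"x":0,"y":0,"z":0,"turn":0,"jaw":255},{"x":0,"y":0,"z":2.5,"turn":0,"jaw":255},{"x":0,"y":0,"z":2.5,"turn":0,"jaw":255},{"x":0,"y":0,"z":0.7,"turn":0,"jaw":255},{"x":0,"y":0,"z":0,"turn":0,"jaw":255},{"x":0,"y":0,"z":0,"turn":0,"jaw":255}]'
python3 - <<'E'
from h import *
p,d,i=cam("scene"); a=p[230:430,300:500]
p,d,i=cam("side"); cv2.imwrite("pics/s7.png",np.hstack([cv2.resize(a,(400,400)),cv2.resize(p[110:210,260:360],(400,400))])[:,:,::-1])
E
```

```text
time_s: 31.6
eef_pos: [550.4, 281.4, 15.3]
tcp_rot: [-3.14, 0.0, 1.456]
wrist_force: [-0.9, -0.1, -3.1]
gripper_width: 0.537
time_s: 33.72
eef_pos: [492.3, 288.6, 18.5]
tcp_rot: [3.14, -0.001, 1.456]
wrist_force: [0.3, -1.1, -0.9]
gripper_width: 0.013
```

View pics/s7.png

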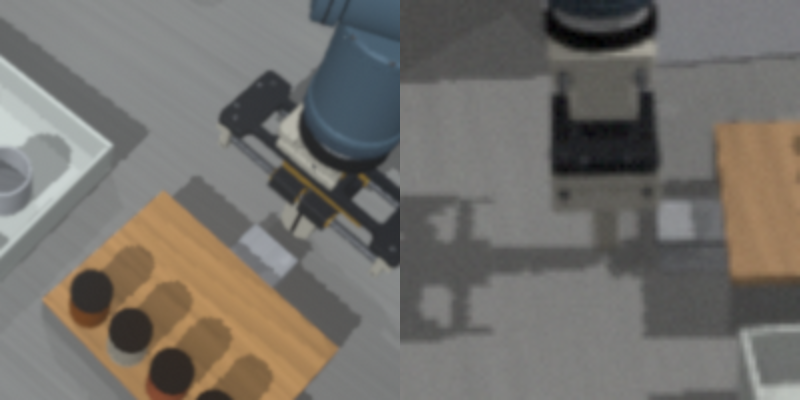

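The tin is about half under the shelf and straight, with its rear end protruding about 45 mm. The closed fingers stand behind it. I push.

```bash
python3 -m pendant '[{"x":0,"y":1.5,"z":0,"turn":0,"jaw":255},{"x":0,"y":1.5,"z":0,"turn":0,"jaw":255},{"x":0,"y":1,"z":0,"turn":0,"jaw":255},{"x":0,"y":1,"z":0,"turn":0,"jaw":255},{"x":0,"y":0.8,"z":0,"turn":0,"jaw":255},{"x":0,"y":0,"z":0,"turn":0,"jaw":255},{"x":0,"y":0,"z":0,"turn":0,"jaw":255}]'
python3 - <<'E'
from h import *
p,d,i=cam("scene"); a=p[230:430,300:500]
p,d,i=cam("side"); cv2.imwrite("pics/s8.png",np.hstack([cv2.resize(a,(400,400)),cv2.resize(p[110:210,260:360],(400,400))])[:,:,::-1])
E
```

```text
time_s: 34.7
eef_pos: [549.3, 281.7, 17.6]
tcp_rot: [3.141, -0.0, 1.456]
wrist_force: [0.2, -0.2, 0.2]
gripper_width: 0.005
```

View pics/s8.png

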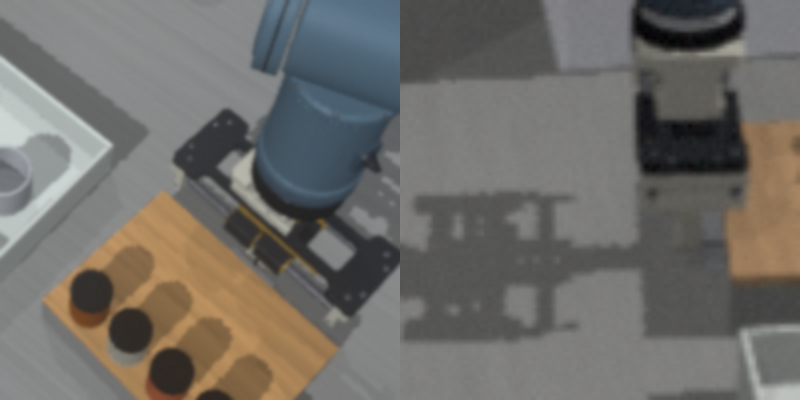

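```bash
python3 -m pendant '[{"x":0,"y":1.2,"z":0,"turn":0,"jaw":255},{"x":0,"y":0,"z":0,"turn":0,"jaw":255},{"x":0,"y":0,"z":0,"turn":0,"jaw":255}]'; for k in 1; do python3 -m pendant '[{"x":0,"y":0.2,"z":0,"turn":0,"jaw":255},{"x":0,"y":0,"z":0,"turn":0,"jaw":255}]'; done; python3 -m pendant '[{"x":0,"y":0.2,"z":0,"turn":0,"jaw":255},{"x":0,"y":0,"z":0,"turn":0,"jaw":255}]'
```

```text
time_s: 35.17
eef_pos: [561.3, 280.3, 17.7]
tcp_rot: [3.141, -0.0, 1.455]
wrist_force: [0.1, 0.0, 0.9]
gripper_width: 0.008
time_s: 35.42
eef_pos: [563.0, 280.1, 17.7]
tcp_rot: [3.141, -0.0, 1.456]
wrist_force: [0.6, 0.5, -1.2]
gripper_width: 0.007
time_s: 35.67
eef_pos: [564.3, 279.9, 17.6]
tcp_rot: [-3.14, 0.0, 1.456]
wrist_force: [-2.1, 1.3, 3.1]
gripper_width: 0.007
```

```bash
python3 -m pendant '[{"x":0,"y":0.15,"z":0,"turn":0,"jaw":255},{"x":0,"y":0,"z":0,"turn":0,"jaw":255}]'; python3 -m pendant '[{"x":0,"y":0.15,"z":0,"turn":0,"jaw":255},{"x":0,"y":0,"z":0,"turn":0,"jaw":255}]'
```

```text
time_s: 35.92
eef_pos: [564.2, 279.9, 17.6]
tcp_rot: [-3.138, 0.001, 1.456]
wrist_force: [-8.0, 1.4, 6.9]
gripper_width: 0.003
time_s: 36.17
eef_pos: [564.2, 279.9, 17.6]
tcp_rot: [-3.135, 0.001, 1.456]
wrist_force: [-13.0, 1.0, 9.4]
gripper_width: 0.008
```

The fingers stop on the shelf front edge at a force of about 13 N. I back off and look.

```bash
python3 -m pendant '[{"x":0,"y":-1.5,"z":0,"turn":0,"jaw":255},{"x":0,"y":-4,"z":-1,"turn":0,"jaw":255},{"x":0,"y":-4,"z":-4,"turn":0,"jaw":255},{"x":0,"y":-4,"z":-4,"turn":0,"jaw":255},{"x":0,"y":-2,"z":-4,"turn":0,"jaw":255},{"x":0,"y":0,"z":0,"turn":0,"jaw":255},{"x":0,"y":0,"z":0,"turn":0,"jaw":255}]'
python3 - <<'E'
from h import *
xs=np.array([.9934,-.1149]);ys=np.array([.1149,.9934]); im=[]
for n,c in [("scene",(230,430,300,500)),("side",(110,210,260,360)),("wrist",(0,480,0,640))]:
    p,d,i=cam(n); W=cloud(d,i); im.append(cv2.resize(p[c[0]:c[1],c[2]:c[3]],(400,400) if n!="wrist" else (400,300)))
    s=W[...,:2]@xs; t=W[...,:2]@ys; z=W[...,2]
    for nm,lo,hi in [("tin",8,36),("plate",44,53)]:
        m=(z>lo)&(z<hi)&(s>490)&(s<560)&(abs(t-341.7)<(22 if nm=="tin" else 80))
        print(n,nm,m.sum(), np.percentile(s[m],[1,5,25,50]).round(1) if m.sum() else "", z[m].max() if m.sum() else "")
cv2.imwrite("pics/s9.png",np.hstack(im[:2])[:,:,::-1]); cv2.imwrite("pics/s9w.png",im[2][:,:,::-1])
E
```

```text
time_s: 37.05
eef_pos: [414.2, 297.3, 147.4]
tcp_rot: [3.141, -0.0, 1.456]
wrist_force: [-0.4, -0.6, -0.0]
gripper_width: 0.002
scene tin 0  
scene plate 1150 [537.1 538.6 543.3 548.6] 52.63735348816056
side tin 11 [540.7 540.8 541.1 541.2] 28.682797760974722
side plate 202 [541.  541.5 545.6 550.1] 52.263939584224886
wrist tin 48 [540.6 540.9 542.5 544.5] 32.171039958997085
wrist plate 219 [537.5 538.1 541.5 547.8] 50.39980713426465
```

View pics/s9.png

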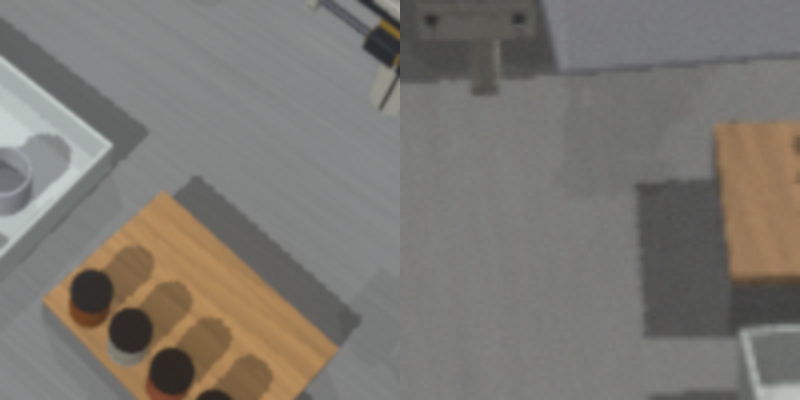

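```bash
python3 - <<'E'
from h import *
xs=np.array([.9934,-.1149]);ys=np.array([.1149,.9934])
p,d,i=cam("wrist"); W=cloud(d,i); print(np.round(i["eye"]))
s=W[...,:2]@xs; t=W[...,:2]@ys; z=W[...,2]
for lo in range(0,52,4):
    m=(z>lo)&(z<=lo+4)&(s>500)&(s<640)&(abs(t-341.7)<45)
    if m.sum(): print(lo,m.sum(),"s",np.percentile(s[m],[0,10,50,90]).round(1),"t",np.percentile(t[m],[0,50,100]).round(0))
ind=np.argwhere((z>8)&(z<50)&(s>530)&(s<560)&(abs(t-341.7)<60)); print(ind.min(0),ind.max(0))
r0,c0=np.maximum(ind.min(0)-15,0); r1,c1=ind.max(0)+15
cv2.imwrite("pics/s10.png",cv2.resize(p[r0:r1,c0:c1],None,fx=4,fy=4,interpolation=0)[:600,:800,::-1])
E
```

```text
[333. 307. 302.]
0 34 s [500.6 502.2 511.  518.7] t [342. 343. 343.]
28 46 s [540.  540.7 544.1 547.1] t [340. 343. 346.]
32 2 s [539.7 540.2 542.  543.9] t [340. 340. 340.]
40 24 s [537.6 537.8 538.3 539.2] t [340. 343. 346.]
44 48 s [537.3 537.8 539.6 557.7] t [338. 342. 346.]
48 224 s [537.2 541.6 552.5 565.9] t [338. 342. 348.]
[403 313] [434 324]
```

View pics/s9w.png

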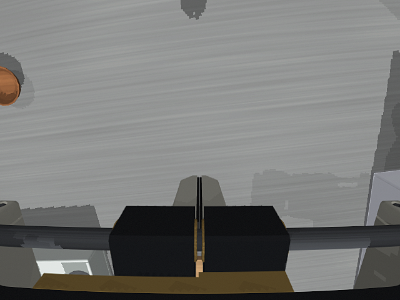

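The view is narrow, but it shows the tin's top starting at s≈540 against the plate edge at 537.5, so about 2.5 mm inside. I open the jaws for an unobstructed check.

```bash
python3 -m pendant '[{"x":0,"y":-3,"z":0,"turn":0,"jaw":0},{"x":0,"y":-3,"z":0,"turn":0,"jaw":0},{"x":0,"y":0,"z":0,"turn":0,"jaw":0},{"x":0,"y":0,"z":0,"turn":0,"jaw":0},{"x":0,"y":0,"z":0,"turn":0,"jaw":0}]'; python3 - <<'E'
from h import *
xs=np.array([.9934,-.1149]);ys=np.array([.1149,.9934])
p,d,i=cam("wrist"); W=cloud(d,i)
s=W[...,:2]@xs; t=W[...,:2]@ys; z=W[...,2]
for lo in range(0,52,4):
    m=(z>lo)&(z<=lo+4)&(s>500)&(s<680)&(abs(t-341.7)<50)
    if m.sum(): print(lo,m.sum(),"s",np.percentile(s[m],[0,10,50,90]).round(1),"t",np.percentile(t[m],[0,5,50,95,100]).round(0))
m=(z>6)&(z<27)&(s>525)&(s<600)&(abs(t-341.7)<50)
if m.sum():
  c=np.polyfit(t[m],s[m],1); print("face tilt deg",np.degrees(np.arctan(c[0])))
cv2.imwrite("pics/s11.png",p[:,:,::-1])
E
```

```text
time_s: 37.88
eef_pos: [355.4, 304.2, 147.5]
tcp_rot: [3.141, -0.0, 1.455]
wrist_force: [0.4, -0.3, 1.1]
gripper_width: 0.493
0 2594 s [508.9 514.2 531.3 556.2] t [292. 296. 341. 388. 392.]
4 104 s [536.7 537.4 538.1 539. ] t [318. 321. 344. 366. 369.]
8 151 s [536.5 537.3 538.1 538.9] t [319. 321. 343. 366. 368.]
12 158 s [536.8 537.4 538.3 539.2] t [319. 321. 342. 365. 368.]
16 155 s [536.9 537.6 538.4 539.3] t [319. 321. 344. 366. 369.]
20 161 s [537.1 537.9 538.8 540. ] t [319. 322. 343. 366. 369.]
24 115 s [536.9 537.7 538.6 539.6] t [320. 322. 345. 366. 368.]
face tilt deg 0.12592129806420366
```

View pics/s11.png

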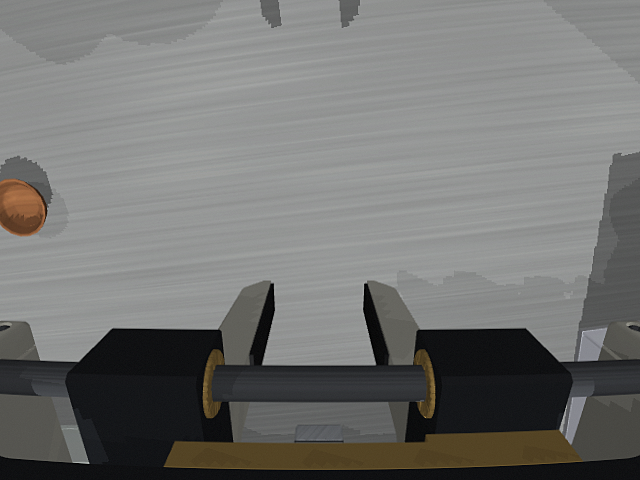

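The tin's end face is straight (0.1°) at s≈538.2–538.6, against the plate edge at 537.6–538.3. It is flush, and the fingers were stopped on the edge itself. Last, an overall check.

```bash
python3 - <<'E'
from h import *
from scipy import ndimage
im=[]
for n in ["scene","side"]:
    p,d,i=cam(n); W=cloud(d,i); im.append(cv2.resize(p,(400,300)))
    for nm,lo,hi,b in [("pots",44,56,(570,715,-85,100)),("moulds",38,52,(560,710,-380,-195)),("jar",56,70,(380,450,-340,-270))]:
        m=(W[...,2]>lo)&(W[...,2]<hi)&(W[...,0]>b[0])&(W[...,0]<b[1])&(W[...,1]>b[2])&(W[...,1]<b[3])
        l,k=ndimage.label(m,np.ones((3,3)))
        for j in range(1,k+1):
            T=W[l==j]
            if len(T)>25: r=cv2.minAreaRect(T[:,:2].astype(np.float32)); print(n,nm,len(T),np.round(r[0],1),np.round(r[1],1),np.percentile(T[:,2],[50,95]).round(1))
cv2.imwrite("pics/s12.png",np.hstack(im)[:,:,::-1])
E
```

```text
scene pots 181 [640.4 -38.3] [51.9 49.9] [49.  52.4]
scene pots 196 [643.5  59.2] [51.1 51.1] [49.5 52.4]
scene moulds 216 [ 635.3 -332.3] [51.9 50.1] [43.3 46.4]
scene moulds 255 [ 629.  -237.7] [53.9 52.1] [43.7 46.4]
scene jar 187 [ 410.2 -303.6] [39.8 39.1] [61.3 63.9]
side pots 95 [644.   55.4] [54.2 48.7] [47.8 51.5]
side pots 109 [641.  -41.4] [52.5 48.9] [47.6 51.8]
side moulds 247 [ 631.1 -239.2] [52.3 54.9] [43.2 46.9]
side moulds 267 [ 637.  -334.9] [52.1 54.7] [42.9 46. ]
side jar 283 [ 411.7 -307.7] [40.1 39.8] [62.2 65.2]
```

View pics/s12.png

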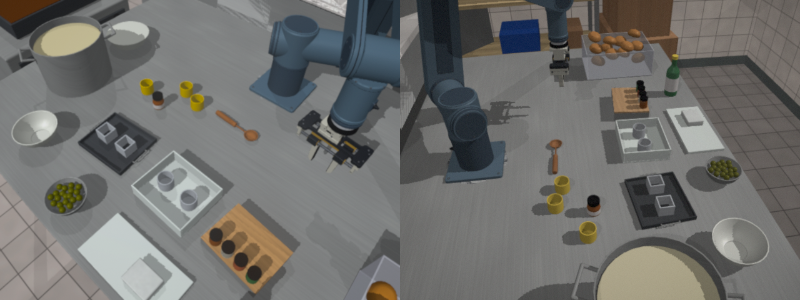

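Both views show the pots in the tub (rims at 50 mm), the moulds in the tray (tops at 44 mm), the jar where it was, and the arm clear of everything. I hand in the job.

```bash
python3 -c "
from station import order
print(order.job_done())"
```

```text
the job is handed in; nothing more can be done
None
```

I did the job in the order asked and handed it in at about 38 s of the 122 s allowed. No verdict came back.

- **Pots:** both stand upright on the tub floor. Their rims measure about 50 mm above the counter, and they are about 97 mm apart centre to centre.
- **Moulds:** both stand the same way up on the tray floor. Their tops measure about 44 mm, and they are clear of each other.
- **Tin:** I slid it lengthways under the shelf and pushed until the fingers stopped on the shelf's front edge at about 13 N. It lies flat and straight (about 0.1°).
- **Jar:** it has not moved, within measuring error. The yellow pots were not touched, and the arm was clear of everything at hand-in.

**Least certain point:** the tin is only just flush. The last wrist-camera reading puts its near end 0 to 1 mm inside the edge, and an earlier, partly blocked view suggested about 2.5 mm. The scene and side cameras differ by a few millimetres on where the shelf edge is. The fingers could not reach any further in, so I could not add margin.

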